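Mist a slide box and slide it into its rack sleeve

TASK

Take the white slide box out of the red tray and lay it flat on the rack's loading ledge in front of the empty sleeve that it fits (one sleeve is taken and one is too narrow), still outside the sleeve. While it lies there, disinfect it by pressing the sprayer's cap fully down and letting it come up again; then push the box, tapered nose first, fully home so that its square end is flush with the sleeve's mouth. Leave the bottles and the small things in the tray standing where they are.

Things in the scene. Friction and masses are not known exactly. Their poses are not given: they have to be found in the camera images.
- slidebox_center (a point): centre (half-way up) of the loose slide box: closed rigid white box, 84 long (x) x 40 wide (y) x 30 high, 0.09-0.18 kg. Over its last 24 mm towards +x it tapers in plan to a blunt nose 24 wide; the -x end is square, 42 mm from the centre. Starts flat in the red tray at any heading: tray floor 4 mm above the table, tray walls 17 mm high
- slidebox_nose (a point): middle of the blunt nose face of the slide box, 42 mm ahead of its centre along its x axis, half-way up; same axes as the box
- rack: fixed aluminium base plate, its top 6 mm above the table. Origin on the table under the middle of the row of three sleeve mouths; +x points into the sleeves (away from the robot), y along the row, z up. It spans x -127 to 97, y +-98 mm; the part before the mouths (x < 0) is the bare loading ledge. Sleeves at y = -58, 0, 58 mm in any order, each 52 wide, 90 long, top 43 mm above the table
- sleeve_a_mouth (a point): the empty sleeve that fits: middle of its mouth, 15 mm above the plate (height of the box centre lying there). x points into the sleeve, y across, z up. Channel 43 wide, 33 high, 84 deep to the back stop, floored by the plate; the roof is two lips with a gap of 25 mm, open to view from above. At the stop the box end is flush with the mouth, its centre 42 mm inside
- sleeve_b_mouth (a point): the taken sleeve: same outside, same point and axes, with another slide box fixed flush inside
- sleeve_c_mouth (a point): the sleeve that is too narrow: same outside, same point and axes, channel only 30 wide
- cap_top (a point): middle of the top of the sprayer's cap: white cap 32 dia x 26 high with a small side nozzle, 173 mm above the table when up, on a slim upright white bottle (52 dia, steel foot 72 dia) fixed to the table to the left of the rack. Pressed straight down
- spray_cap (a joint): travel of the sprayer's cap: 0 up, 0.008 m fully down; sprung, about 2 N to start and 5.5 N fully down; comes up by itself when let go
- jar: bystander: squat jar, 36 dia x 50 high, in a corner of the tray. Origin at the centre of its underside
- vial: bystander: amber vial, 28 dia x 55 high, in a corner of the tray. Origin at the centre of its underside
- counterweight: bystander: steel cylinder, 28 dia x 30 high, in a corner of the tray. Origin at the centre of its underside
- reagent: bystander: clear glass bottle with blue cap, 66 dia x 150 high, at the back between tray and rack. Origin at the centre of its underside
- stopper: bystander: black rubber stopper, 34 dia x 32 high, in a corner of the tray. Origin at the centre of its underside
- rinse: bystander: white bottle with no sprayer, 60 dia x 170 high, to the left of the rack. Origin at the centre of its underside
Things that resemble listed ones, but are neither listed nor needed, are in the scene too. What is shaped like the part that bears cap_top but black or purple is not meant.

How it is judged:
By the outcome, as a careful person would: the job done as asked, in the order asked, and still so for the second after the job is handed in, with the robot touching nothing.
It also fails if it takes over 67 s, if anything falls off the work surface, if the arm or the gripper's body presses on something with over 40 N, if the wrist force passes 120 N, or if a joint passes its speed limit or range.

ROBOT

A 6-joint arm with a two-finger parallel gripper is mounted at the origin on the work surface. World frame = base frame: x ahead of the robot, y to its left, z up, the work surface at z = 0. Lengths are in m, angles in rad, forces in N, time in s.
With the tool pointing down it reaches from about 0.3 to 0.85 m from the base axis. Payload 5.4 kg.
Tool frame: the origin (TCP) lies midway between the tips of the shut fingers; the grasp point (between the pads) lies 19 mm behind it; x points along the fingers, y is the direction in which the jaws open and shut, and the axes are right-handed (so a half turn about x gives the same grasp; the last joint's range is limited). The gripper opens to 85 mm and grips with 20 to 120 N. Pads are 22 mm wide; open, the fingers measure 114 mm over their backs; the gripper's body (76 mm by 85 mm) begins 54 mm behind the grasp point. The pads swing forward as they close: fully open they stand 13 mm farther back than shut.
Start: joints at [1.033, 0.158, 1.597, -0, 1.386, -0.21], TCP at [0.185, 0.544, 0.192] pointing down, gripper open.
Joint ranges: [-2.91, 2.91], [-0.94, 2.29], [0.18, 2.7], [-1.29, 4.43], [0.17, 2.64], [-3, 3]. Speed limits (rad/s): [2.57, 2.57, 3.14, 3.14, 3.14, 3.14].

INTERFACE

Orientations are given as a rotation vector (axis times angle).
In Python, from station import * gives the robot as it stands.
- The arm moves only by the tool apply_moves, never from a script. Its argument "increments" is a list that holds one entry, the list of rows, each a list of 6 numbers: the shift along the tool's x, y, z normalised to -1 to 1, where 1 is 0.04 m, then the turn, a rotation vector about the tool's x, y, z normalised to -1 to 1, where 1 is 180 degrees. A call has 1 to 20 rows; each row shifts and turns the commanded pose from where the row before left it, along the tool's axes as they then stand; what a row does not reach is not made up. A row lasts 1/12 s, in which the tool goes at most 41.7 mm and 7.16 degrees, less where a joint would pass 70% of its speed; a pose out of reach is approached as far as the arm can. A call with a number of a shift or a turn outside -1 to 1 is refused whole. A call with a gripper value outside its range is refused whole. "jaw" is the closure, from 0 (fully open) to 1 (shut), set as the call begins (left out, the last holds). The fingers move at their own pace and stop on an object; the grip force is fixed at half the most. Time passes only in rows, so rows that do not move let the fingers close. It gives the time, the measured TCP pose, the force and the opening at its end, in the units of the state.
- read_state(): the state, without advancing time (a new reading comes with each control period).
- capture(name): name is "side" or "top" or "wrist"; returns a dict with "color" (400x640x3 uint8, red, green, blue), "fx", "fy", "cx", "cy" (pixels), "cam_to_world" (4x4, takes a point from camera to world coordinates). Camera axes: x right, y down, z forward; pixel columns grow to the right and rows downward; lengths in m; the calibration is good to about 2 mm. A picture is of the moment at which its call begins. There is no depth.
- job_done(): hands the job in, once; it reports no verdict.
The state is a dict: "clock": time; "joint_positions": joint angles; "qd": joint speeds; "tau": joint torques, N m; "tcp_pos": TCP position; "tool_rot": TCP orientation; "wrist_force": force on the tool from outside, world axes, zero at the start; "moment": the same for the moment, N m; "width": finger opening in m.
Only numpy, scipy, OpenCV 4.12 (cv2) and the standard library are available. Lean on these libraries where they do the work, as an engineer would, in place of code of your own. Each camera call takes 0.05 s, during which the arm holds its last target. There are 200 camera calls.

## Working session

There is one attempt and no reset: what is moved stays moved. The work goes in short steps, Python scripts to look and compute and a tool call to move; the robot and the scene stay as the last step left them, time stands still between calls to the robot, and variables do not carry over. Pictures are saved under pics/ and viewed, about 8 in all and at most 12, crops included, and the job is handed in when it is done.

Besides the shell and the picture viewer there is one more tool, called after "Emit:" as name([rows], argument=value, ...), one row to a line, values as JSON. apply_moves: Moves the arm, as the interface text tells. Its arguments: {"type":"object","properties":{"increments":{"type":"array","items":{"type":"array","items":{"type":"array","items":{"type":"number"}}}},"jaw":{"type":"number"}},"required":["increments"]}

```bash
mkdir -p pics; ls
cat > h.py <<'E'
from station import *
import numpy as np, cv2
from scipy.spatial.transform import Rotation as R
def save(n,f):
    c=capture(n); cv2.imwrite(f,c["color"][:,:,::-1]); np.savez(f[:-4]+'.npz',**c); return c
def ray(c,u,v,z):
    M=np.array(c["cam_to_world"]); d=M[:3,:3]@np.array([(u-c["cx"])/c["fx"],(v-c["cy"])/c["fy"],1]); o=M[:3,3]
    return o+d*(z-o[2])/d[2]
def proj(c,p):
    M=np.linalg.inv(np.array(c["cam_to_world"])); q=M[:3,:3]@np.array(p)+M[:3,3]
    return np.array([c["fx"]*q[0]/q[2]+c["cx"],c["fy"]*q[1]/q[2]+c["cy"]])
E
python3 - <<'E'
from h import *
for n in ["top","side"]:
    c=save(n,f"pics/{n}0.png"); print(n,c["fx"],c["cx"],c["cy"],np.round(c["cam_to_world"],3).tolist())
s=read_state(); print(s)
print(R.from_rotvec(s["tool_rot"]).as_matrix().round(3))
E
```

```text
pics
top 464.02161652438275 317.8760013290808 202.88762516004041 [[0.011, -0.984, 0.177, 0.306], [-1.0, -0.014, -0.013, 0.011], [0.016, -0.177, -0.984, 1.573], [0.0, 0.0, 0.0, 1.0]]
side 415.1179603603797 319.4226453284169 194.59745853019422 [[0.995, -0.06, 0.085, 0.479], [-0.104, -0.546, 0.831, -0.864], [-0.003, -0.836, -0.549, 0.718], [0.0, 0.0, 0.0, 1.0]]
{'clock': 0.1, 'joint_positions': array([ 1.03285004e+00,  1.59018016e-01,  1.59813106e+00, -1.37889359e-05,
        1.38617448e+00, -2.10112616e-01]), 'qd': array([ 0.00083888, -0.00088157, -0.00250769, -0.00019296, -0.00168099,
       -0.00219233]), 'tau': array([ 1.00362420e-03, -3.96990037e+01, -3.32338679e+01, -1.43868410e-04,
        4.18920230e-03,  5.65861214e-06]), 'tcp_pos': array([0.184856  , 0.54382753, 0.19068504]), 'tool_rot': array([ 0.2560172 ,  1.55606301, -0.25856544]), 'wrist_force': array([-0.10468602,  0.6308336 , -0.22970116]), 'moment': array([ 0.05697911, -0.03508724, -0.00479149]), 'width': 0.08562361448357914}
[[-0.001  0.322  0.947]
 [-0.001  0.947 -0.322]
 [-1.    -0.002 -0.   ]]
```

View pics/top0.png

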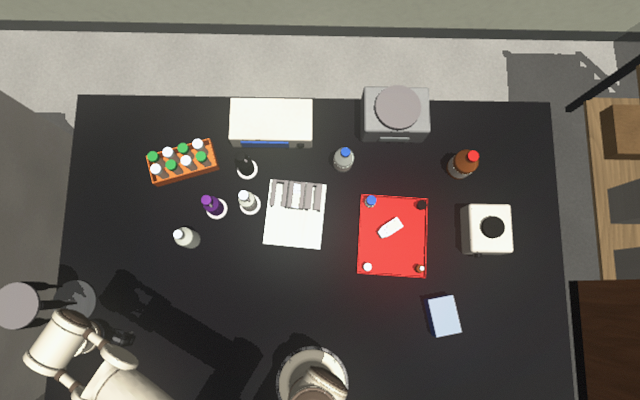

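View pics/side0.png

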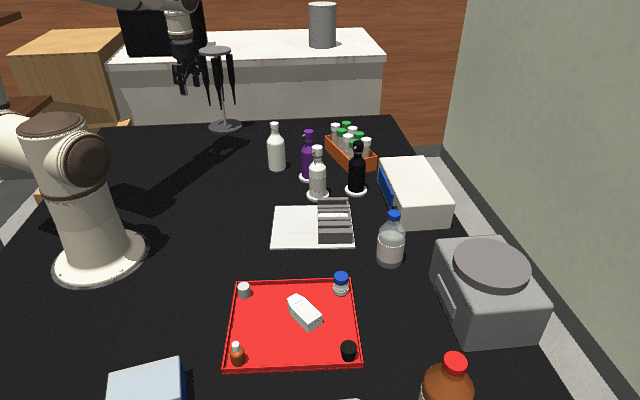

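Top view: the rack is at about (295,215) with its sleeves towards the image top. The white sprayer is at (249,203), black and purple decoys at (247,168) and (213,207), the rinse bottle at (186,238). The box is at (390,227) in the red tray. The side view agrees.

Run:
```python
from h import *
c=dict(np.load('pics/top0.npz')); im=c["color"][:,:,::-1]
a=cv2.resize(im[160:255,225:330],None,fx=5,fy=5,interpolation=cv2.INTER_CUBIC)[:475]
b=cv2.resize(im[190:285,372:432],None,fx=5,fy=5,interpolation=cv2.INTER_CUBIC)[:475,:270]
cv2.imwrite('pics/crop0.png',np.hstack([a,b]))
hsv=cv2.cvtColor(np.ascontiguousarray(im),cv2.COLOR_BGR2HSV)
m=((hsv[...,1]<60)&(hsv[...,2]>150)).astype(np.uint8)
m2=np.zeros_like(m); m2[205:250,375:415]=m[205:250,375:415]
ct=max(cv2.findContours(m2,0,1)[0],key=cv2.contourArea); r=cv2.minAreaRect(ct); print('box',r)
P=np.array([ray(c,u,v,0.034)[:2] for u,v in ct[:,0]])
print('box w',cv2.minAreaRect((P*1000).astype(np.float32)))
m2=np.zeros_like(m); m2[175:255,262:330]=m[175:255,262:330]
ct=max(cv2.findContours(m2,0,1)[0],key=cv2.contourArea)
P=np.array([ray(c,u,v,0.006)[:2] for u,v in ct[:,0]]); print('rack w',cv2.minAreaRect((P*1000).astype(np.float32)))
print('cap',ray(c,245,195,0.173))
```

```text
box ((389.4615173339844, 227.6923065185547), (12.203402519226074, 24.96150779724121), 56.30992889404297)
box w ((502.4076843261719, -250.58981323242188), (40.49848175048828, 85.20759582519531), 33.958900451660156)
rack w ((550.5391845703125, 68.69662475585938), (198.3162078857422, 227.130859375), 85.14661407470703)
cap [0.57955365 0.21565241 0.173     ]
```

View pics/crop0.png

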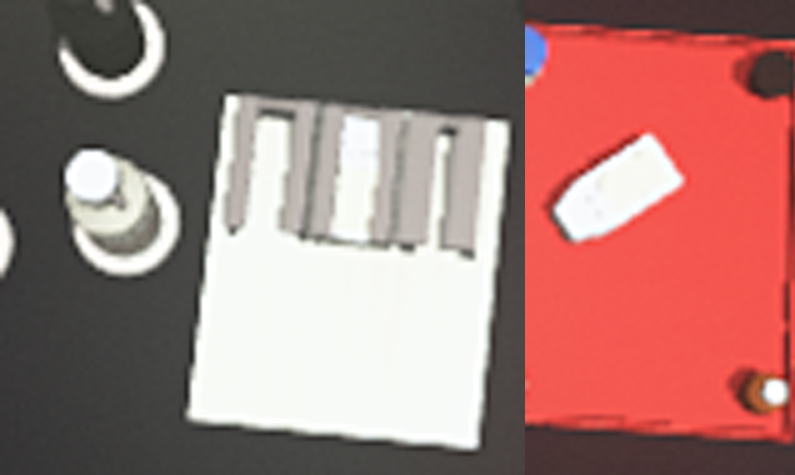

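Crop: left sleeve (+y) shows a wide empty slot, the middle one holds a box and the right one is narrow, so A is the left one. The box's nose points to +y/-x, at yaw about 124°. Next I move over the rack for a close look.

Emit:
apply_moves([
  [[-0.8,0,0,0,0,0],[-0.8,0,0,0,0,0],[-0.6,-0.3,0.4,0,0,0],[-0.55,-0.5,0.6,0,0,0],[0,-0.5,0.6,0,0,0],[0,-0.5,0.6,0,0,0],[0,-0.5,0.6,0,0,0],[0,-0.5,0.6,0,0,0],[0,-0.5,0.6,0,0,0],[0,-0.5,0.6,0,0,0],[0,-0.5,0.6,0,0,0],[0,-0.5,0.6,0,0,0],[0,-0.5,0.6,0,0,0],[0,-0.5,0.6,0,0,0],[0,-0.5,0.6,0,0,0],[0,-0.5,0.6,0,0,0],[0,-0.5,0.6,0,0,0],[0,-0.5,0.6,0,0,0],[0,-0.3,0.4,0,0,0],[0,0,0,0,0,0]],
])

```text
clock: 1.77
tcp_pos: [0.4532, 0.1084, 0.3008]
tool_rot: [0.26, 1.556, -0.262]
wrist_force: [0.8, 1.5, -0.2]
width: 0.0854
```

Run:
```python
from h import *
c=save("wrist","pics/w1.png"); print(c["fx"],np.round(c["cam_to_world"],3).tolist())
s=read_state(); print(s["clock"],s["tcp_pos"],s["joint_positions"].round(2),R.from_rotvec(s["tool_rot"]).as_matrix().round(3).tolist())
for p in [(.58,.2157,.173),(.502,-.251,.03),(.565,.067,.006),(.571,.125,.006)]: print(p,proj(c,p))
```

```text
356.0980026601235 [[0.326, 0.903, 0.281, 0.381], [0.945, -0.311, -0.1, 0.133], [-0.002, 0.298, -0.955, 0.483], [0.0, 0.0, 0.0, 1.0]]
1.8167 [0.45222704 0.11007292 0.3008609 ] [-0.02 -0.18  1.72 -0.    1.6  -1.26] [[-0.002, 0.325, 0.946], [-0.0, 0.946, -0.325], [-1.0, -0.001, -0.002]]
(0.58, 0.2157, 0.173) [470.69656447 267.76771676]
(0.502, -0.251, 0.03) [ 94.25386295 270.11113295]
(0.565, 0.067, 0.006) [320.93565832 234.87573178]
(0.571, 0.125, 0.006) [360.61238388 226.30372614]
```

View pics/w1.png

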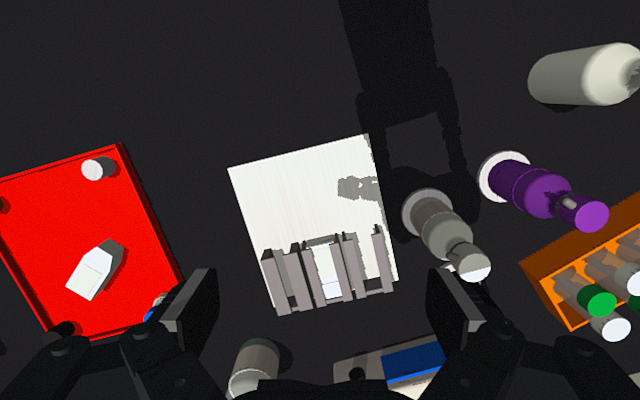

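Wrist view: plate near corners at about (228,168) and (367,134), sleeve A rightmost, cap top near (474,264) and box near (90,270) with its nose to the upper right.

Run:
```python
from h import *
c=dict(np.load('pics/w1.npz')); im=np.ascontiguousarray(c["color"][:,:,::-1]); hsv=cv2.cvtColor(im,cv2.COLOR_BGR2HSV)
a=cv2.resize(im[120:320,215:405],None,fx=3,fy=3,interpolation=cv2.INTER_CUBIC)[:600]
b=cv2.resize(im[230:300,440:500],None,fx=3.7,fy=3.7,interpolation=cv2.INTER_CUBIC)[:,:222]
d=cv2.resize(im[235:310,55:130],None,fx=2.96,fy=2.96,interpolation=cv2.INTER_CUBIC)[:,:222]
col=np.zeros((600,222,3),np.uint8); col[:b.shape[0],:b.shape[1]]=b; col[300:300+d.shape[0],:d.shape[1]]=d
cv2.imwrite('pics/crop1.png',np.hstack([a,col]))
g=hsv[...,2]; s=hsv[...,1]
def comp(x0,x1,y0,y1,thr,smax=40):
    m=np.zeros(g.shape,np.uint8); m[y0:y1,x0:x1]=((g>thr)&(s<smax))[y0:y1,x0:x1]
    return max(cv2.findContours(m,0,1)[0],key=cv2.contourArea)
ct=comp(50,130,235,310,225); print('boxtop area',cv2.contourArea(ct),cv2.boundingRect(ct))
P=np.array([ray(c,u,v,.034)[:2] for u,v in ct[:,0]],np.float32)*1000; print('box',cv2.minAreaRect(P), 'centroid',P.mean(0))
ct=comp(440,500,240,295,200); print('cap px',cv2.fitEllipse(ct)); print(ray(c,*cv2.fitEllipse(ct)[0],.173))
# plate edges
def edge(p,q,n):
    # brightness edge search along normal n
    pts=[]
    for t in np.linspace(.08,.92,40):
        o=np.array(p)*(1-t)+np.array(q)*t
        pr=[cv2.getRectSubPix(g,(1,1),tuple(map(float,o+k*np.array(n))))[0,0].astype(float) for k in np.arange(-8,8.1,.5)]
        k=np.argmax(np.abs(np.diff(pr))); pts.append(ray(c,*(o+(np.arange(-8,8.1,.5)[k]+.25)*np.array(n)),.006)[:2])
    vx,vy,x,y=cv2.fitLine(np.array(pts,np.float32)*1000,cv2.DIST_HUBER,0,.01,.01).ravel(); return np.array([x,y]),np.array([vx,vy])
L=[edge((228,168),(367,134),(.24,.97)),edge((228,168),(258,252),(.94,-.34)),edge((367,134),(398,280),(.98,-.21))]
for l in L: print('edge',l[0].round(1),np.degrees(np.arctan2(l[1][1],l[1][0])).round(2))
def X(a,b): t=np.linalg.solve(np.array([a[1],-b[1]]).T,b[0]-a[0]); return a[0]+t[0]*a[1]
A,B=X(L[0],L[1]),X(L[0],L[2]); print('corners',A,B,np.linalg.norm(A-B))
v=(B-A)/np.linalg.norm(B-A); x=np.array([v[1],-v[0]]); print('yaw',np.degrees(np.arctan2(x[1],x[0])),'origin',(A+B)/2+127*x,'A mouth',(A+B)/2+127*x+58*v)
```

```text
boxtop area 1315.5 (66, 247, 46, 53)
box ((502.3995361328125, -254.77020263671875), (38.87841796875, 82.71879577636719), 33.47124481201172) centroid [ 503.335  -256.0419]
cap px ((475.8973388671875, 274.7133483886719), (11.1067533493042, 31.678525924682617), 74.50113677978516)
[0.58901605 0.21890685 0.173     ]
edge [438.8  76.7] 85.01
edge [494.2 -28.1] -5.09
edge [551.8 164. ] -5.01
corners [430.1591  -22.40689] [447.2343  173.15569] 196.30661
yaw -4.9900317 origin [565.2154   64.32763] A mouth [570.2604 122.1078]
```

View pics/crop1.png

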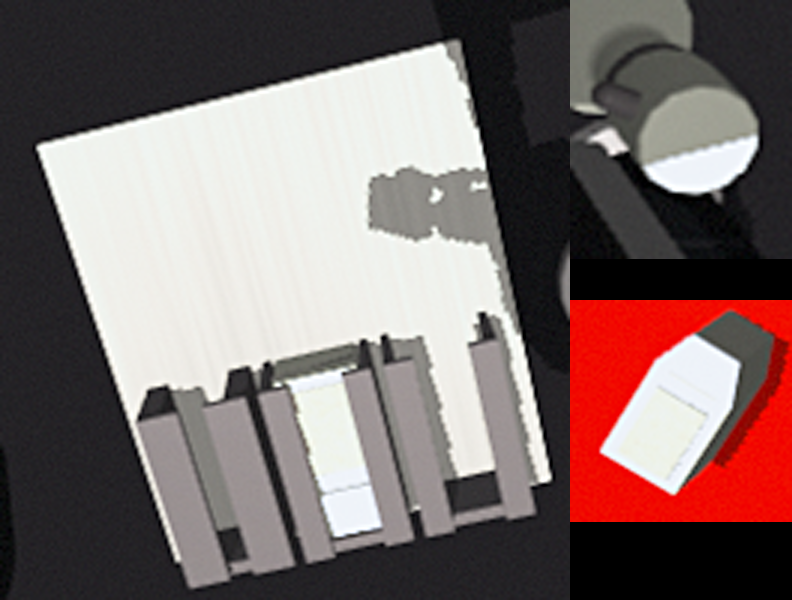

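```bash
cat >> h.py <<'E'
def plan(x,y,z,psi):
    "remaining: turn about tool x (units) first, then tool xyz shift (units)"
    s=read_state(); M=R.from_rotvec(s["tool_rot"]).as_matrix(); p=s["tcp_pos"]; ps=np.degrees(np.arctan2(M[1,1],M[0,1]))
    a=np.radians(psi); d=np.array([x,y,z])-p
    print('t',round(s["clock"],2),'tcp',p.round(4),'psi',ps.round(2),'tilt',M[:,0].round(4),'w',round(s["width"],4),'F',s["wrist_force"].round(1))
    print('turn',round(-(psi-ps)/180,4),'shift',np.round([-d[2]/.04,(d[0]*np.cos(a)+d[1]*np.sin(a))/.04,(d[0]*np.sin(a)-d[1]*np.cos(a))/.04],3))
E
python3 - <<'E'
from h import *
c=dict(np.load('pics/w1.npz'))
print('cap',ray(c,474.6,268.1,.173))
plan(.509,-.263,.10,33.8)
E
```

```text
cap [0.58157444 0.21918408 0.173     ]
t 1.82 tcp [0.4522 0.1101 0.3009] psi 71.04 tilt [-0.0016 -0.     -1.    ] w 0.0855 F [ 0.   1.1 -0.2]
turn 0.2069 shift [ 5.022 -4.009  8.54 ]
```

Emit:
apply_moves([
  [[0,0,0,0.0345,0,0],[0,0,0,0.0345,0,0],[0,0,0,0.0345,0,0],[0,0,0,0.0345,0,0],[0,0,0,0.0345,0,0],[0,0,0,0.0345,0,0],[0.2,-0.31,0.66,0,0,0],[0.2,-0.31,0.66,0,0,0],[0.2,-0.31,0.66,0,0,0],[0.4,-0.31,0.66,0,0,0],[0.4,-0.31,0.66,0,0,0],[0.4,-0.31,0.66,0,0,0],[0.5,-0.31,0.66,0,0,0],[0.5,-0.31,0.66,0,0,0],[0.5,-0.31,0.66,0,0,0],[0.5,-0.31,0.66,0,0,0],[0.5,-0.31,0.66,0,0,0],[0.5,-0.31,0.66,0,0,0],[0.2,-0.29,0.62,0,0,0],[0,0,0,0,0,0]],
])

```text
clock: 3.48
tcp_pos: [0.5087, -0.2636, 0.0988]
tool_rot: [0.764, 1.435, -0.765]
wrist_force: [0.7, 0.2, -0.6]
width: 0.0857
```

Run:
```python
from h import *
plan(.509,-.263,.004,33.8)
c=save("wrist","pics/w2.png"); im=c["color"][:,:,::-1].copy()
for u in [(-42,-20),(-42,20),(18,20),(42,12),(42,-12),(18,-20)]:
    t=np.radians(123.8); p=np.array([.5024,-.253])+np.array([[np.cos(t),-np.sin(t)],[np.sin(t),np.cos(t)]])@np.array(u)/1000
    q=proj(c,(*p,.034)); cv2.circle(im,tuple(int(round(k)) for k in q),2,(0,200,0),-1)
cv2.imwrite('pics/w2m.png',im)
```

```text
t 3.48 tcp [ 0.5087 -0.2636  0.0988] psi 33.82 tilt [-0.003   0.0012 -1.    ] w 0.0857 F [ 0.7  0.2 -0.6]
turn 0.0001 shift [ 2.371  0.014 -0.008]
```

View pics/w2m.png

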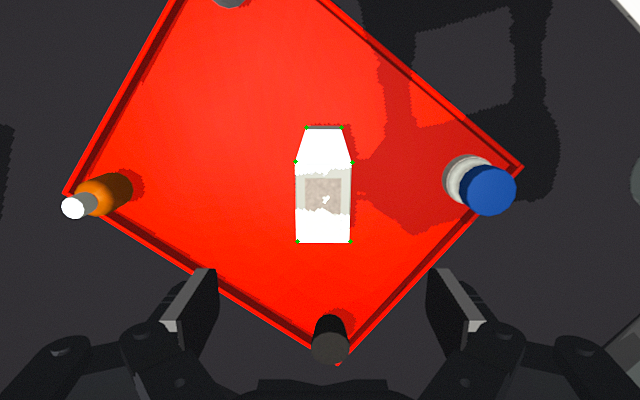

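The six predicted corners sit on the box within a pixel: tail edge at (297–350,242), nose at (306–342,128). The fingers clear the stopper at (330,340), so I go down.

Emit:
apply_moves([
  [[0.4,0,0,0,0,0],[0.5,0,0,0,0,0],[0.5,0,0,0,0,0],[0.5,0,0,0,0,0],[0.32,0,0,0,0,0],[0.15,0,0,0,0,0],[0,0,0,0,0,0]],
])

```text
clock: 4.12
tcp_pos: [0.5092, -0.2599, 0.0058]
tool_rot: [0.762, 1.436, -0.761]
wrist_force: [-1.0, -0.5, 0.0]
width: 0.0851
```

Emit:
apply_moves([
  [[0,0,0,0,0,0],[0,0,0,0,0,0],[0,0,0,0,0,0],[0,0,0,0,0,0],[0,0,0,0,0,0],[0,0,0,0,0,0],[0,0,0,0,0,0],[0,0,0,0,0,0]],
], jaw=1)

```text
clock: 4.78
tcp_pos: [0.5097, -0.2615, 0.0068]
tool_rot: [0.762, 1.433, -0.763]
wrist_force: [0.6, 0.9, -0.2]
width: -0.0002
```

Run:
```python
from h import *
plan(.509,-.263,.004,33.8); print(read_state()["width"])
a=save("wrist","pics/w3.png")["color"]; b=save("side","pics/s3.png"); print(proj(b,(.509,-.263,.01)))
b=cv2.resize(b["color"][250:400,210:380],None,fx=2.35,fy=2.35); o=np.zeros((400,800,3),np.uint8); o[:,:400]=a[:,120:520]; o[:b.shape[0],400:400+b.shape[1]]=b[:,:400]
cv2.imwrite('pics/m3.png',o[:,:,::-1])
```

```text
t 4.78 tcp [ 0.5097 -0.2615  0.0068] psi 33.96 tilt [ 0. -0. -1.] w -0.0002 F [ 0.6  0.9 -0.2]
turn 0.0009 shift [ 0.071 -0.035  0.02 ]
-0.00022061990565603378
[305.32294725 316.63643924]
```

View pics/m3.png

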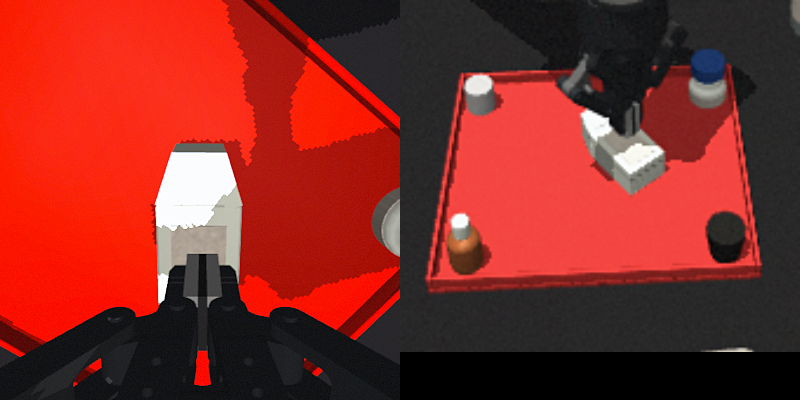

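The fingers shut fully (width 0) with no force, and both views show them on top of the box instead of around it. I'll raise the arm and check where the shut tips really are relative to the reported TCP.

Emit:
apply_moves([
  [[-0.5,0,0,0,0,0],[-0.5,0,0,0,0,0],[-0.5,0,0,0,0,0],[-0.5,0,0,0,0,0],[0,0,0,0,0,0],[0,0,0,0,0,0]],
])

```text
clock: 5.38
tcp_pos: [0.5106, -0.2622, 0.088]
tool_rot: [0.762, 1.43, -0.763]
wrist_force: [0.1, 0.8, -0.0]
width: 0.0
```

Run:
```python
from h import *
plan(.509,-.263,.004,33.8); p=read_state()["tcp_pos"]
a=save("wrist","pics/w4.png"); b=save("side","pics/s4.png")
A=a["color"].copy(); B=b["color"].copy()
for dz,col in [(0,(0,255,0)),(.0277,(255,255,0))]:
    q=p+[0,0,dz]
    print(dz,proj(a,q),proj(b,q))
    cv2.circle(A,tuple(proj(a,q).round().astype(int).tolist()),2,col,-1)
    cv2.circle(B,tuple(proj(b,q).round().astype(int).tolist()),1,col,-1)
B=cv2.resize(B[230:360,230:370],None,fx=2.85,fy=2.85); o=np.zeros((400,800,3),np.uint8); o[:,:400]=A[:,120:520]; o[:B.shape[0],400:400+B.shape[1]]=B[:,:400]
cv2.imwrite('pics/m4.png',o[:,:,::-1])
```

```text
t 5.38 tcp [ 0.5106 -0.2622  0.088 ] psi 33.96 tilt [ 0.0023 -0.0019 -1.    ] w 0.0 F [ 0.1  0.8 -0. ]
turn 0.0009 shift [ 2.099 -0.044 -0.006]
0 [322.28809542 237.16083907] [305.22088339 290.57874768]
0.0277 [322.31098212 259.76205737] [304.91429564 280.80837572]
```

View pics/m4.png

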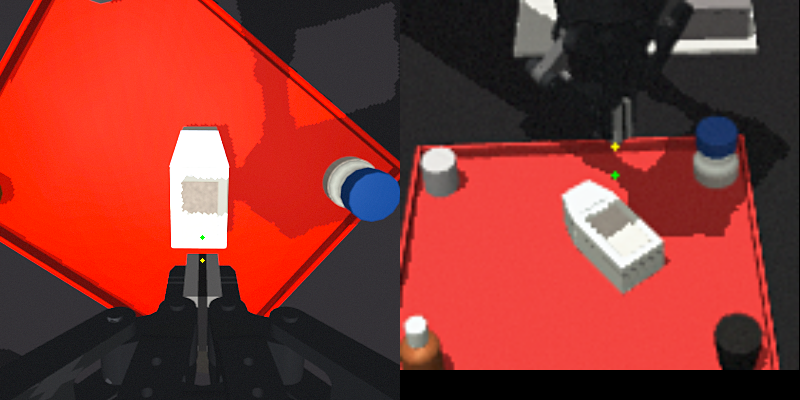

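The tips end near the yellow mark, so the shut tips are about 28–31 mm behind the reported TCP. I'll quantify this numerically.

Run:
```python
from h import *
a=dict(np.load('pics/w4.npz'));b=dict(np.load('pics/s4.npz'))
s=read_state();p=s["tcp_pos"];M=R.from_rotvec(s["tool_rot"]).as_matrix()
for h in (.02,.025,.03,.035):
  print(h,'wrist front edge',[proj(a,p+M@[-h,y,-.011]).round(1).tolist() for y in(-.0145,.0145)],'centre',proj(a,p+M@[-h,0,0]).round(1),'side centre/corners',[proj(b,p+M@[-h,y,z]).round(1).tolist() for y,z in((0,0),(-.0145,.011),(.0145,.011),(-.0145,-.011),(.0145,-.011))])
im=b["color"]; print(im[272:292,296:316].max(2))
g=a["color"].max(2); print(g[246:262,[312,318,321,326,332]].T)
```

```text
0.02 wrist front edge [[291.8, 227.0], [350.5, 227.0]] centre [321.2 247.4] side centre/corners [[304.2, 284.0], [301.9, 290.5], [313.2, 283.7], [295.2, 284.4], [306.5, 277.7]]
0.025 wrist front edge [[291.0, 230.8], [351.3, 230.8]] centre [321.1 251.7] side centre/corners [[304.2, 282.3], [301.9, 288.8], [313.2, 281.9], [295.2, 282.6], [306.4, 276.0]]
0.03 wrist front edge [[290.1, 234.8], [352.1, 234.8]] centre [321.1 256.2] side centre/corners [[304.1, 280.5], [301.8, 287.0], [313.2, 280.1], [295.1, 280.8], [306.4, 274.2]]
0.035 wrist front edge [[289.1, 239.1], [353.0, 239.1]] centre [321.1 261. ] side centre/corners [[304.1, 278.7], [301.7, 285.1], [313.1, 278.3], [295.0, 279.0], [306.3, 272.4]]
[[ 19  20  19  27  24  21  27  21  40  79  86  84  13  69  88  37  25  40
   44  43]
 [ 23  26  22  22  14  20  20  23  48  79  87  84  18  72  83  52  38  42
   43  41]
 [ 20  20  23  30  22  20  31  23  36  75  87  84   7  57  91  56  32  41
   38  43]
 [ 26  22  22  31  24  20  25  22  38  79  89  84  15  54  86  62  42  38
   40  43]
 [ 27  24  45  26  25  14  24  25  47 108  92  91 
[... 946 characters left out ...]
 249 246 244
  244 244]
 [248 119 122 126 129 129 132 134 133 133 131 131 131 127 145 158 255 252
  250 247]
 [248 246 249 248 116 122 128 130 130 130 132 129 133 130 130 127 145 144
  157 255]
 [244 244 245 248 247 248 114 124 127 131 131 134 131 129 129 131 129 128
  126 148]
 [243 244 244 244 246 247 248 251 124 128 130 130 130 131 131 134 132 132
  132 129]]
[[255 255 255 255 255 255 255 255  91  91  87  89  92  89  89  87]
 [255 255 255 255 255 255 255 255  75  76  77  76  76  77  71  72]
 [255 255 255 255 255 255 255 255  31  21  20  24  23  22  25  21]
 [255 255 255 255 255 255 255 255  69  72  68  70  69  67  64  66]
 [255 255 255 255 255 255 255 255  92  87  88  89  85  91  88  88]]
```

The side and wrist rows together put the shut tips 27–39 mm behind the reported TCP, so the stated tool offset disagrees with what I see. I'll grip about 26 mm lower, which is safe across that range. Placing stays relative to this grip height.

Emit:
apply_moves([
  [[0,0,0,0,0,0],[0,0,0,0,0,0],[0,0,0,0,0,0],[0,0,0,0,0,0],[0,0,0,0,0,0],[0,-0.04,0,0,0,0],[0.5,0,0,0,0,0],[0.5,0,0,0,0,0],[0.5,0,0,0,0,0],[0.5,0,0,0,0,0],[0.4,0,0,0,0,0],[0.2,0,0,0,0,0],[0.1,0,0,0,0,0],[0.05,0,0,0,0,0],[0,0,0,0,0,0]],
], jaw=0)

```text
clock: 6.73
tcp_pos: [0.5088, -0.2628, -0.0227]
tool_rot: [0.762, 1.432, -0.763]
wrist_force: [-0.4, -0.2, -0.3]
width: 0.0853
```

Emit:
apply_moves([
  [[0,0,0,0,0,0],[0,0,0,0,0,0],[0,0,0,0,0,0],[0,0,0,0,0,0],[0,0,0,0,0,0],[0,0,0,0,0,0],[0,0,0,0,0,0]],
], jaw=1)

```text
clock: 7.32
tcp_pos: [0.5092, -0.263, -0.0222]
tool_rot: [0.762, 1.431, -0.763]
wrist_force: [0.4, 0.9, 6.1]
width: 0.0385
```

Box gripped (width 38.5 mm). Lift, then rotate the nose toward the rack heading.

Emit:
apply_moves([
  [[-0.2,0,0,0,0,0],[-0.5,0,0,0,0,0],[-0.6,0,0,0,0,0],[-0.6,0,0,0,0,0],[-0.6,0,0,0,0,0],[-0.5,0,0,0,0,0],[0,0,0,0.0398,0,0],[0,0,0,0.0398,0,0],[0,0,0,0.0398,0,0],[0,0,0,0.0398,0,0],[0,0,0,0.0398,0,0],[0,0,0,0.0398,0,0],[0,0,0,0.0398,0,0],[0,0,0,0.0398,0,0],[0,0,0,0.0398,0,0],[0,0,0,0.0398,0,0],[0,0,0,0.0398,0,0],[0,0,0,0.0398,0,0]],
])

```text
clock: 8.82
tcp_pos: [0.5078, -0.2619, 0.0964]
tool_rot: [1.843, 0.63, -1.844]
wrist_force: [1.0, -0.2, -0.8]
width: 0.0388
```

Emit:
apply_moves([
  [[0,0,0,0.0398,0,0],[0,0,0,0.0398,0,0],[0,0,0,0.0398,0,0],[0,0,0,0.0398,0,0],[0,0,0,0.0398,0,0],[0,0,0,0.0398,0,0],[0,0,0,0,0,0]],
])

```text
clock: 9.4
tcp_pos: [0.5078, -0.262, 0.0964]
tool_rot: [-2.174, 0.097, 2.176]
wrist_force: [-0.3, -0.9, -1.5]
width: 0.0389
```

Run:
```python
from h import *
plan(.4916,.129,.06,-95)
```

```text
t 9.4 tcp [ 0.5078 -0.262   0.0964] psi -95.13 tilt [-1.1e-03  9.0e-04 -1.0e+00] w 0.0389 F [-0.3 -0.9 -1.5]
turn -0.0007 shift [ 0.911 -9.702  1.256]
```

Emit:
apply_moves([
  [[0,-0.3,0.04,0,0,0],[0,-0.6,0.08,0,0,0],[0,-0.6,0.08,0,0,0],[0,-0.6,0.08,0,0,0],[0,-0.6,0.08,0,0,0],[0,-0.6,0.08,0,0,0],[0,-0.6,0.08,0,0,0],[0,-0.6,0.08,0,0,0],[0,-0.6,0.08,0,0,0],[0,-0.6,0.08,0,0,0],[0,-0.6,0.08,0,0,0],[0,-0.6,0.08,0,0,0],[0,-0.6,0.08,0,0,0],[0.1,-0.6,0.08,0,0,0],[0.2,-0.6,0.08,0,0,0],[0.3,-0.6,0.08,0,0,0],[0.3,-0.4,0.02,0,0,0],[0,0,0,0,0,0],[0,0,0,0,0,0]],
])

```text
clock: 10.98
tcp_pos: [0.4901, 0.1294, 0.0601]
tool_rot: [-2.177, 0.09, 2.182]
wrist_force: [-0.1, 0.1, -1.2]
width: 0.0386
```

Run:
```python
from h import *
plan(.4916,.129,-.019,-95)
c=save("wrist","pics/w5.png"); im=c["color"][:,:,::-1].copy(); p=read_state()["tcp_pos"]
M=R.from_rotvec(read_state()["tool_rot"]).as_matrix(); 
for u,v in [(-42,-20),(-42,20),(18,20),(42,12),(42,-12),(18,-20)]:
    q=proj(c,p+M@np.array([-(.022+.034),v/1000,-(u+12)/1000])); cv2.circle(im,tuple(int(round(k)) for k in q),2,(0,200,0),-1)
t=np.radians(-5.); A=np.array([.5703,.1221])
for u,v,z in [(0,-21.5,.006),(0,21.5,.006),(0,-26,.043),(0,26,.043),(0,0,.006),(-127,40,.006)]:
    q=proj(c,(*(A+np.array([[np.cos(t),-np.sin(t)],[np.sin(t),np.cos(t)]])@np.array([u,v])/1000),z)); cv2.circle(im,tuple(int(round(k)) for k in q),2,(255,0,255),-1)
cv2.imwrite('pics/w5m.png',im)
```

```text
t 10.98 tcp [0.4901 0.1294 0.0601] psi -94.69 tilt [-2.4e-03 -2.0e-04 -1.0e+00] w 0.0386 F [-0.1  0.1 -1.2]
turn 0.0017 shift [ 1.976  0.007 -0.037]
```

View pics/w5m.png

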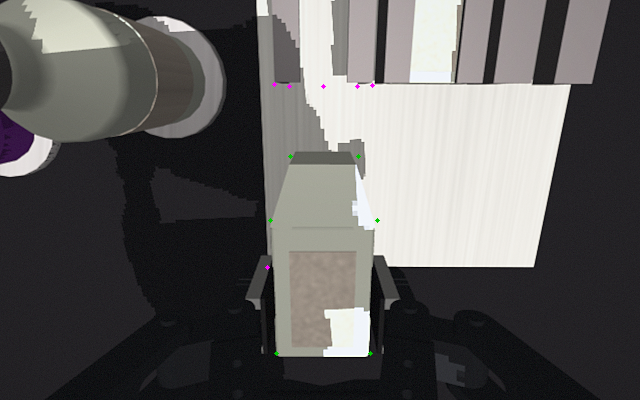

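Wrist view: box centred (columns 271–373, centre 322) on sleeve A's mouth centre at column 323, with its nose about 24 mm short of the mouth. It is pitched slightly nose-down, so it will level itself when set down. Lowering.

Emit:
apply_moves([
  [[0.3,0,0,0,0,0],[0.4,0,0,0,0,0],[0.4,0,0,0,0,0],[0.3,0,0,0,0,0],[0.2,0,0,0,0,0],[0.1,0,0,0,0,0],[0.1,0,0,0,0,0],[0.05,0,0,0,0,0],[0,0,0,0,0,0]],
])

```text
clock: 11.78
tcp_pos: [0.4919, 0.1284, -0.0131]
tool_rot: [-2.178, 0.094, 2.177]
wrist_force: [-1.1, 0.5, -1.3]
width: 0.0382
```

Emit:
apply_moves([
  [[0.04,0,0,0,0,0],[0.04,0,0,0,0,0],[0.04,0,0,0,0,0],[0,0,0,0,0,0]],
])

```text
clock: 12.12
tcp_pos: [0.4915, 0.1285, -0.0182]
tool_rot: [-2.177, 0.094, 2.178]
wrist_force: [0.7, -0.1, -1.5]
width: 0.0386
```

Emit:
apply_moves([
  [[0.03,0,0,0,0,0],[0.02,0,0,0,0,0],[0,0,0,0,0,0]],
])

```text
clock: 12.37
tcp_pos: [0.4916, 0.1285, -0.0201]
tool_rot: [-2.177, 0.094, 2.178]
wrist_force: [-0.0, -0.2, -0.8]
width: 0.0388
```

Emit:
apply_moves([
  [[0,0,0,0,0,0],[0,0,0,0,0,0],[0,0,0,0,0,0],[0,0,0,0,0,0],[-0.2,0,0,0,0,0],[-0.5,0,0,0,0,0],[-0.6,0,0,0,0,0],[-0.6,0,0,0,0,0],[-0.6,0,0,0,0,0],[-0.6,0,0,0,0,0],[-0.6,0,0,0,0,0],[-0.6,0,0,0,0,0],[-0.6,0,0,0,0,0],[-0.4,0,0,0,0,0],[0,0,0,0,0,0]],
], jaw=0.3)

```text
clock: 13.62
tcp_pos: [0.4944, 0.1286, 0.197]
tool_rot: [-2.186, 0.093, 2.168]
wrist_force: [0.0, -0.6, 0.2]
width: 0.0598
```

Run:
```python
from h import *
plan(.580,.219,.19,-95)
c=save("wrist","pics/w6.png"); im=c["color"][:,:,::-1].copy(); t=np.radians(-5.); A=np.array([.5703,.1221])
w=lambda u,v,z:proj(c,(*(A+np.array([[np.cos(t),-np.sin(t)],[np.sin(t),np.cos(t)]])@np.array([u,v])/1000),z))
for u,v in [(-42,-20),(-42,20),(18,20),(42,12),(42,-12),(18,-20)]:
    cv2.circle(im,tuple(int(round(k)) for k in w(u-67,v,.036)),1,(0,200,0),-1)
for u,v,z in [(0,-21.5,.006),(0,21.5,.006),(0,-26,.043),(0,26,.043),(-127,-156,.006),(-127,40,.006)]:
    cv2.circle(im,tuple(int(round(k)) for k in w(u,v,z)),1,(255,0,255),-1)
q=proj(c,(.5815,.219,.173)); print('cap',q); cv2.circle(im,tuple(int(round(k)) for k in q),2,(0,0,255),-1)
cv2.imwrite('pics/w6m.png',im)
b=save("top","pics/t6.png")
```

```text
t 13.62 tcp [0.4944 0.1286 0.197 ] psi -94.95 tilt [ 8.5e-03  1.0e-04 -1.0e+00] w 0.0598 F [ 0.  -0.6  0.2]
turn 0.0003 shift [ 0.176 -2.438 -1.936]
cap [145.06263253  88.29738714]
```

View pics/w6m.png

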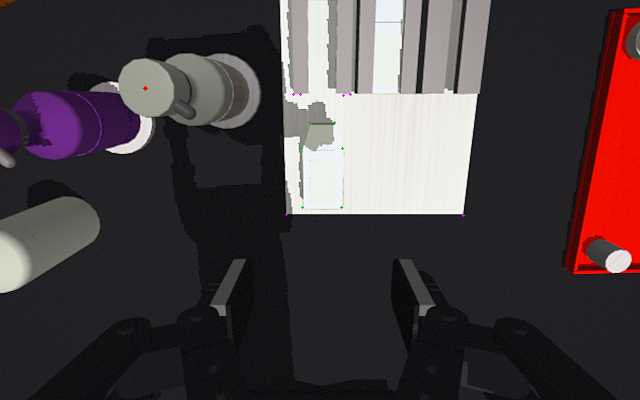

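Box lies flat on the ledge within a pixel of the predicted outline, outside the sleeve. The cap disc is centred near (148,88). The pad tips, inner edges at (246,261) and (393,260), let me work out where they are in the tool frame.

Run:
```python
from h import *
c=dict(np.load('pics/w6.npz')); s=read_state();p=s["tcp_pos"];M=R.from_rotvec(s["tool_rot"]).as_matrix()
C=np.array(c["cam_to_world"])
print('cam in tool',(M.T@(C[:3,3]-p)).round(4),'optical axis in tool',(M.T@C[:3,2]).round(3))
for w in (.058,.06,.062):
    d=c["fx"]*w/147; X=C[:3,:3]@np.array([(319.5-c["cx"])/c["fx"]*d,(260.5-c["cy"])/c["fy"]*d,d])+C[:3,3]
    print(w,d.round(4),'tip in tool xyz',(M.T@(X-p)).round(4))
for u in (147,148,149): print(ray(c,u,88,.173).round(4))
g=c["color"].max(2); print(g[88,110:126],g[88,170:186]); print(g[52:66,148],g[110:126,148])
```

```text
cam in tool [-1.873e-01 -1.000e-04 -7.770e-02] optical axis in tool [0.956 0.    0.293]
0.058 0.1405 tip in tool xyz [-0.0595 -0.0011 -0.0154]
0.06 0.1453 tip in tool xyz [-0.0551 -0.0011 -0.0132]
0.062 0.1502 tip in tool xyz [-0.0507 -0.0012 -0.0111]
[0.5816 0.2179 0.173 ]
[0.5815 0.2173 0.173 ]
[0.5815 0.2168 0.173 ]
[119 119 120 120 123 115 102 179 216 157 152 158 158 159 158 157] [163 165 169 143  89  76  77  75  76  77  80  77  79  77  77  79]
[ 20  17  24  22  23  15  59 125 159 162 161 163 160 161] [157 159 158 159 155 156 127 139 227 233 230 230 230 228 228 227]
```

Emit:
apply_moves([
  [[0,-0.3,-0.25,0,0,0],[0,-0.5,-0.41,0,0,0],[0,-0.5,-0.41,0,0,0],[0,-0.5,-0.41,0,0,0],[0,-0.4,-0.33,0,0,0],[0,-0.2,-0.165,0,0,0],[0.3,0,0,0,0,0],[0.4,0,0,0,0,0],[0.2,0,0,0,0,0],[0.1,0,0,0,0,0],[0,0,0,0,0,0]],
], jaw=1)

```text
clock: 14.63
tcp_pos: [0.5769, 0.2166, 0.1496]
tool_rot: [-2.173, 0.096, 2.182]
wrist_force: [0.2, -0.5, -0.0]
width: 0.0
```

Run:
```python
from h import *
plan(.5815,.2175,.145,-95)
c=save("wrist","pics/w7.png"); s=save("side","pics/s7.png"); a=c["color"][150:350,220:420]; p=proj(s,(.58,.2175,.173)).astype(int); print(p)
b=s["color"][p[1]-50:p[1]+50,p[0]-50:p[0]+50]
cv2.imwrite('pics/m7.png',np.hstack([cv2.resize(a,(400,400)),cv2.resize(b,(400,400),interpolation=cv2.INTER_CUBIC)])[:,:,::-1])
```

```text
t 14.63 tcp [0.5769 0.2166 0.1496] psi -94.98 tilt [-4.2e-03 -8.0e-04 -1.0e+00] w 0.0 F [ 0.2 -0.5 -0. ]
turn 0.0001 shift [ 0.115 -0.033 -0.112]
[315 146]
```

View pics/m7.png

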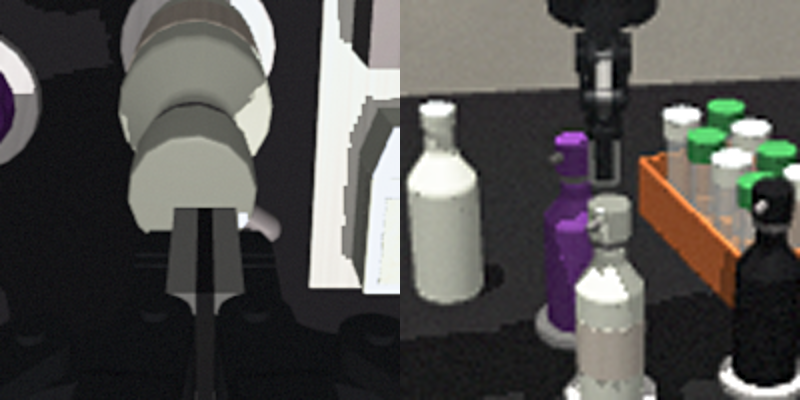

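The shut tips are centred above the white cap, roughly a centimetre up. Going down in small force-checked steps.

Emit:
apply_moves([
  [[0,0,-0.11,0,0,0],[0.1,0,0,0,0,0],[0.1,0,0,0,0,0],[0,0,0,0,0,0]],
])

```text
clock: 15.07
tcp_pos: [0.5827, 0.2168, 0.1431]
tool_rot: [-2.176, 0.095, 2.179]
wrist_force: [-0.6, -0.0, -0.4]
width: -0.0001
```

Emit:
apply_moves([
  [[0.05,0,0,0,0,0],[0.05,0,0,0,0,0],[0,0,0,0,0,0]],
])

```text
clock: 15.32
tcp_pos: [0.5827, 0.2169, 0.1394]
tool_rot: [-2.176, 0.094, 2.178]
wrist_force: [-0.1, -0.3, -0.6]
width: -0.0001
```

Emit:
apply_moves([
  [[0.05,0,0,0,0,0],[0,0,0,0,0,0]],
])

```text
clock: 15.48
tcp_pos: [0.5829, 0.2169, 0.1377]
tool_rot: [-2.177, 0.094, 2.178]
wrist_force: [-0.8, -0.3, 0.1]
width: 0.0002
```

Emit:
apply_moves([
  [[0.05,0,0,0,0,0],[0.03,0,0,0,0,0],[0,0,0,0,0,0]],
])

```text
clock: 15.73
tcp_pos: [0.5829, 0.2169, 0.1344]
tool_rot: [-2.177, 0.094, 2.178]
wrist_force: [1.2, -0.2, 0.5]
width: -0.0001
```

Emit:
apply_moves([
  [[0.05,0,0,0,0,0],[0,0,0,0,0,0]],
])

```text
clock: 15.9
tcp_pos: [0.5833, 0.2169, 0.1328]
tool_rot: [-2.178, 0.094, 2.177]
wrist_force: [-0.4, 0.1, 1.8]
width: -0.0
```

Emit:
apply_moves([
  [[0.05,0,0,0,0,0],[0,0,0,0,0,0]],
])

```text
clock: 16.07
tcp_pos: [0.5834, 0.217, 0.131]
tool_rot: [-2.178, 0.094, 2.176]
wrist_force: [-0.4, 0.2, 2.9]
width: -0.0002
```

Emit:
apply_moves([
  [[0.05,0,0,0,0,0],[0,0,0,0,0,0]],
])

```text
clock: 16.23
tcp_pos: [0.5834, 0.217, 0.129]
tool_rot: [-2.178, 0.094, 2.176]
wrist_force: [-0.0, 0.0, 3.2]
width: -0.0002
```

Contact came at TCP z ≈ 0.133, so the tips are about 39 mm behind the reported TCP. Pressing on to the stop.

Emit:
apply_moves([
  [[0.05,0,0,0,0,0],[0,0,0,0,0,0]],
])

```text
clock: 16.4
tcp_pos: [0.5834, 0.217, 0.1269]
tool_rot: [-2.178, 0.094, 2.176]
wrist_force: [0.8, 0.1, 5.1]
width: 0.0004
```

Emit:
apply_moves([
  [[0.04,0,0,0,0,0],[0,0,0,0,0,0]],
])

```text
clock: 16.57
tcp_pos: [0.5834, 0.2169, 0.1254]
tool_rot: [-2.178, 0.094, 2.176]
wrist_force: [-0.1, 0.8, 4.5]
width: -0.0002
```

Emit:
apply_moves([
  [[0.03,0,0,0,0,0],[0,0,0,0,0,0]],
])

```text
clock: 16.73
tcp_pos: [0.5835, 0.217, 0.1253]
tool_rot: [-2.178, 0.094, 2.176]
wrist_force: [-3.3, 0.2, 9.9]
width: -0.0002
```

Emit:
apply_moves([
  [[0.03,0,0,0,0,0],[0,0,0,0,0,0],[0,0,0,0,0,0]],
])

```text
clock: 16.98
tcp_pos: [0.5836, 0.217, 0.1252]
tool_rot: [-2.179, 0.094, 2.176]
wrist_force: [-5.2, -1.0, 14.1]
width: -0.0001
```

At the stop: 14 N and no further travel (8 mm below first contact). I release, go up, and move behind the box.

Emit:
apply_moves([
  [[-0.1,0,0,0,0,0],[-0.1,0,0,0,0,0],[-0.1,0,0,0,0,0],[-0.1,0,0,0,0,0],[-0.4,0,0,0,0,0],[-0.6,0,0,0,0,0],[-0.4,0,0,0,0,0],[0,0,0,0,0,0]],
])

```text
clock: 17.65
tcp_pos: [0.5849, 0.2173, 0.1986]
tool_rot: [-2.183, 0.093, 2.171]
wrist_force: [0.7, 0.7, 1.8]
width: -0.0001
```

Run:
```python
from h import *
plan(.4358,.1339,.10,-95)
```

```text
t 17.65 tcp [0.5849 0.2173 0.1986] psi -94.95 tilt [ 5.7e-03  9.0e-04 -1.0e+00] w -0.0001 F [0.7 0.7 1.8]
turn 0.0003 shift [2.464 2.401 3.533]
```

Emit:
apply_moves([
  [[0,0.15,0.2,0,0,0],[0,0.28,0.41,0,0,0],[0,0.28,0.41,0,0,0],[0,0.28,0.41,0,0,0],[0,0.28,0.41,0,0,0],[0,0.28,0.41,0,0,0],[0,0.28,0.41,0,0,0],[0,0.28,0.41,0,0,0],[0,0.19,0.31,0,0,0],[0,0.1,0.15,0,0,0],[0.4,0,0,0,0,0],[0.6,0,0,0,0,0],[0.6,0,0,0,0,0],[0.6,0,0,0,0,0],[0.26,0,0,0,0,0],[0,0,0,0,0,0]],
])

```text
clock: 18.98
tcp_pos: [0.4313, 0.1334, 0.0931]
tool_rot: [-2.17, 0.095, 2.185]
wrist_force: [-0.6, 0.4, 1.1]
width: 0.0002
```

Run:
```python
from h import *
plan(.4358,.1339,-.027,-95)
c=save("wrist","pics/w8.png"); im=c["color"][:,:,::-1].copy(); t=np.radians(-5.); A=np.array([.5703,.1221])
w=lambda u,v,z:proj(c,(*(A+np.array([[np.cos(t),-np.sin(t)],[np.sin(t),np.cos(t)]])@np.array([u,v])/1000),z))
for u,v in [(-42,-20),(-42,20),(18,20),(42,12),(42,-12),(18,-20)]:
    q=w(u-67,v,.036); print(q.round(1)); cv2.circle(im,tuple(int(round(k)) for k in q),1,(0,200,0),-1)
s=save("side","pics/s8.png"); p=proj(s,(.5815,.2175,.173)); print('cap side',p)
# cap up? compare cap rows with the first picture
s0=dict(np.load('pics/side0.npz')); x,y=p.round().astype(int)
for d in (s0,s): print(d["color"][y-8:y+10,x+1].max(1), d["color"][y-8:y+10,x+4].max(1))
t0=save("top","pics/t8.png"); im0=t0["color"]; m=im0[200:245,262:300].max(2)
np.savez('pics/x.npz'); cv2.imwrite('pics/w8m.png',im)
# box tail edge in wrist picture: rows of strong gradient near col
g=im[...,0].astype(int); q=w(-109,0,.036); 
for v in (-14,0,14):
    q=w(-109,v,.036); u0,r0=q.round().astype(int); print('tail',v,q.round(1),g[r0-8:r0+9,u0])
for u in (-100,-60):
    q=w(u,0,.036); r0=int(round(q[1])); a,b=w(u,20,.036)[0],w(u,-20,.036)[0]; print('sides',u,a.round(1),g[r0,int(a)-7:int(a)+8],b.round(1),g[r0,int(b)-7:int(b)+8])
```

```text
t 18.98 tcp [0.4313 0.1334 0.0931] psi -94.96 tilt [-7.e-03 -2.e-04 -1.e+00] w 0.0002 F [-0.6  0.4  1.1]
turn 0.0002 shift [ 3.002 -0.022 -0.11 ]
[349.8 163. ]
[290.9 163. ]
[288.4  68.6]
[300.5  26.4]
[340.   26.4]
[352.2  68.7]
cap side [316.45190377 146.13494451]
[ 38  40  42  41  41  29 165 255 254 253 255 220 161 155 156 153 155 149] [ 38  41  40  40  41  34  61 255 255 255 255 146 132 134 133 131 130 130]
[ 43  46  43  44  47  32 185 255 255 255 255 235 177 172 171 170 167 167] [ 44  45  48  43  45  32  67 255 255 255 255 165 145 148 143 145 141 146]
tail -14 [341. 163.] [147 144 146 152 154 152 152 149 150 136 155 230 234 231 230 230 230]
tail 0 [320.4 163. ] [128 124 133 158 152 152 153 154 155 143 117 112 127 114 176 246 235]
tail 14 [299.8 163. ] [153 153 153 152 153 151 152 155 153 145 120 115 129 129 128 124 118]
sides -100 290.6 [124 129 126 123 125 126 128 130 118 123 140 151 156 153 153] 350.2 [154 151 153 152 155 154 148 128 190 241 231 234 236 233 232]
sides -60 288.9 [124 127 128 124 125 129 128 133 131 119 120 154 165 159 160] 351.7 [249 249 249 249 249 249 250 251 234 209 231 232 235 236 232]
```

Numbers: the cap is back at its original rows, and box tail and sides are within 1–2 px of where expected. Lowering the shut fingers behind the square end.

Emit:
apply_moves([
  [[0.4,-0.02,0,0,0,0],[0.6,0,0,0,0,0],[0.6,0,0,0,0,0],[0.5,0,0,0,0,0],[0.4,0,0,0,0,0],[0.3,0,0,0,0,0],[0.1,0,0,0,0,0],[0.1,0,0,0,0,0],[0,0,0,0,0,0]],
])

```text
clock: 19.88
tcp_pos: [0.4351, 0.1343, -0.0229]
tool_rot: [-2.179, 0.094, 2.176]
wrist_force: [0.1, -0.6, 0.3]
width: -0.0003
```

Run:
```python
from h import *
t=np.radians(-5.); A=np.array([.5703,.1221]); g=A-.011*np.array([np.cos(t),np.sin(t)]); plan(*g,-.027,-95)
```

```text
t 19.88 tcp [ 0.4351  0.1343 -0.0229] psi -94.95 tilt [ 0.0014  0.     -1.    ] w -0.0003 F [ 0.1 -0.6  0.3]
turn 0.0003 shift [ 0.102  0.01  -3.118]
```

Emit:
apply_moves([
  [[0.06,0,-0.1,0,0,0],[0,0,-0.15,0,0,0],[0,0,-0.15,0,0,0],[0,0,-0.1,0,0,0],[0,0,-0.1,0,0,0],[0,0,-0.1,0,0,0],[0,0,-0.1,0,0,0],[0,0,-0.1,0,0,0],[0,0,-0.1,0,0,0],[0,0,-0.1,0,0,0],[0,0,-0.1,0,0,0],[0,0,-0.1,0,0,0],[0,0,-0.1,0,0,0],[0,0,-0.1,0,0,0],[0,0,0,0,0,0]],
])

```text
clock: 21.13
tcp_pos: [0.4952, 0.1289, -0.0258]
tool_rot: [-2.179, 0.094, 2.176]
wrist_force: [0.4, 0.5, 0.9]
width: -0.0
```

Run:
```python
from h import *
t=np.radians(-5.); A=np.array([.5703,.1221]); g=A-.011*np.array([np.cos(t),np.sin(t)]); plan(*g,-.027,-95)
c=save("wrist","pics/w9.png"); g=c["color"].max(2).astype(int)
w=lambda u,v,z:proj(c,(*(A+np.array([[np.cos(t),-np.sin(t)],[np.sin(t),np.cos(t)]])@np.array([u,v])/1000),z))
for u in (-35,-15):
    a,b=w(u,20,.036),w(u,-20,.036); print('sides',u,a.round(1),g[int(a[1]),int(a[0])-12:int(a[0])+13],b.round(1),g[int(b[1]),int(b[0])-12:int(b[0])+13])
```

```text
t 21.13 tcp [ 0.4952  0.1289 -0.0258] psi -94.97 tilt [ 1.3e-03 -1.0e-04 -1.0e+00] w -0.0 F [0.4 0.5 0.9]
turn 0.0002 shift [ 0.031  0.006 -1.611]
sides -35 [265.7 199.4] [129 129 129 129 125 127 126 128 128 129 127 126 126 128 130 115 115 146
 152 158 161 162 161 161 161] [379.  199.4] [248 248 248 249 249 248 249 248 248 248 248 249 247 245 230 222 239 233
 232 232 233 233 231 232 233]
sides -15 [263.  142.4] [130 131 132 131 128 129 131 131 133 129 127 126 128 125 131 120 115 137
 148 158 165 163 163 163 164] [381.8 142.4] [248 249 248 249 248 248 249 248 248 248 248 249 247 244 228 218 237 233
 233 232 233 233 233 234 233]
```

Box is travelling straight, offset under 1 mm. Pushing on.

Emit:
apply_moves([
  [[0,0,-0.1,0,0,0],[0,0,-0.1,0,0,0],[0,0,-0.1,0,0,0],[0,0,-0.1,0,0,0],[0,0,-0.1,0,0,0],[0,0,-0.1,0,0,0],[0,0,0,0,0,0]],
])

```text
clock: 21.77
tcp_pos: [0.5191, 0.1269, -0.0257]
tool_rot: [-2.178, 0.094, 2.176]
wrist_force: [-0.4, -0.0, 0.3]
width: -0.0002
```

Emit:
apply_moves([
  [[0,0,-0.1,0,0,0],[0,0,-0.1,0,0,0],[0,0,-0.1,0,0,0],[0,0,-0.1,0,0,0],[0,0,-0.1,0,0,0],[0,0,-0.1,0,0,0],[0,0,-0.1,0,0,0],[0,0,0,0,0,0]],
])

```text
clock: 22.43
tcp_pos: [0.5469, 0.1244, -0.0258]
tool_rot: [-2.178, 0.094, 2.176]
wrist_force: [-0.2, 0.9, -0.6]
width: -0.0003
```

Emit:
apply_moves([
  [[0,0,-0.08,0,0,0],[0,0,-0.08,0,0,0],[0,0,0,0,0,0]],
])

```text
clock: 22.68
tcp_pos: [0.5529, 0.124, -0.0258]
tool_rot: [-2.178, 0.094, 2.176]
wrist_force: [0.0, 0.1, -0.7]
width: -0.0004
```

Emit:
apply_moves([
  [[0,0,-0.05,0,0,0],[0,0,-0.05,0,0,0],[0,0,0,0,0,0]],
])

```text
clock: 22.93
tcp_pos: [0.5566, 0.1237, -0.0259]
tool_rot: [-2.178, 0.094, 2.177]
wrist_force: [0.2, -0.0, 0.4]
width: -0.0002
```

Emit:
apply_moves([
  [[0,0,-0.04,0,0,0],[0,0,0,0,0,0]],
])

```text
clock: 23.1
tcp_pos: [0.558, 0.1235, -0.026]
tool_rot: [-2.177, 0.094, 2.177]
wrist_force: [0.2, 0.1, 0.2]
width: 0.0003
```

Emit:
apply_moves([
  [[0,0,-0.04,0,0,0],[0,0,0,0,0,0]],
])

```text
clock: 23.27
tcp_pos: [0.5596, 0.1234, -0.0259]
tool_rot: [-2.178, 0.094, 2.177]
wrist_force: [-0.7, -0.8, 0.3]
width: -0.0001
```

Emit:
apply_moves([
  [[0,0,-0.04,0,0,0],[0,0,0,0,0,0]],
])

```text
clock: 23.43
tcp_pos: [0.5606, 0.1233, -0.0261]
tool_rot: [-2.176, 0.094, 2.178]
wrist_force: [-2.1, -0.3, 0.7]
width: -0.0002
```

Emit:
apply_moves([
  [[0,0,-0.04,0,0,0],[0,0,0,0,0,0]],
])

```text
clock: 23.6
tcp_pos: [0.5604, 0.1234, -0.0264]
tool_rot: [-2.172, 0.094, 2.183]
wrist_force: [-7.3, -0.4, 5.2]
width: 0.0001
```

Run:
```python
from h import *
t=np.radians(-5.); A=np.array([.5703,.1221]); plan(*A,-.027,-95)
c=save("wrist","pics/w10.png"); im=c["color"][:,:,::-1].copy()
w=lambda u,v,z:proj(c,(*(A+np.array([[np.cos(t),-np.sin(t)],[np.sin(t),np.cos(t)]])@np.array([u,v])/1000),z))
for q,cl in [(w(0,-26,.043),(255,0,255)),(w(0,26,.043),(255,0,255)),(w(0,12,.036),(0,200,0)),(w(0,-12,.036),(0,200,0))]: print(q.round(1)); cv2.circle(im,tuple(int(round(k)) for k in q),1,cl,-1)
o=cv2.resize(im[60:360,160:480],None,fx=2,fy=2,interpolation=cv2.INTER_CUBIC); cv2.imwrite('pics/w10m.png',o)
```

```text
t 23.6 tcp [ 0.5604  0.1234 -0.0264] psi -94.94 tilt [-4.9e-03  1.0e-04 -1.0e+00] w 0.0001 F [-7.3 -0.4  5.2]
turn 0.0003 shift [ 0.015  0.01  -0.249]
[395.2 288.2]
[250.2 288.2]
[290.9 278.3]
[354.5 278.3]
```

View pics/w10m.png

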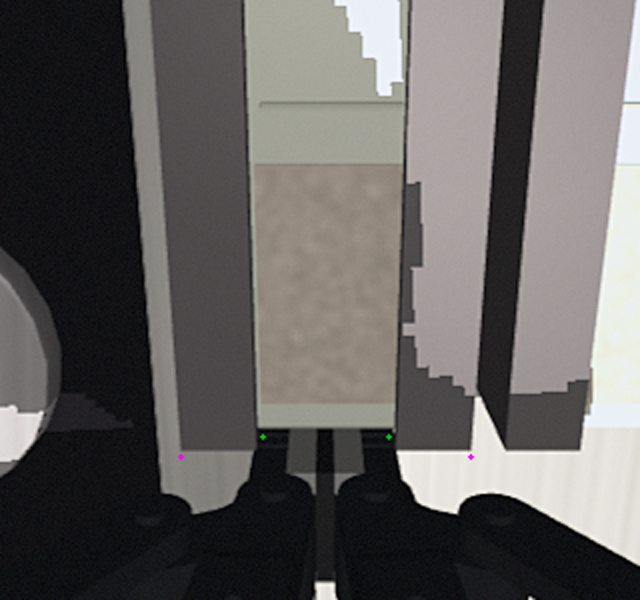

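Contact with the stop (7 N, no more travel). The tail edge lies at row 430 against the mouth at row 450; that 20-row step matches the one predicted for flush (437 vs 457). One firmer nudge, then I back off.

Emit:
apply_moves([
  [[0,0,-0.04,0,0,0],[0,0,0,0,0,0],[0,0,0,0,0,0]],
])

```text
clock: 23.9
tcp_pos: [0.5602, 0.1234, -0.0268]
tool_rot: [-2.168, 0.094, 2.187]
wrist_force: [-12.5, 0.6, 8.0]
width: 0.0
```

Emit:
apply_moves([
  [[0,0,0.1,0,0,0],[0,0,0.3,0,0,0],[0,0,0.5,0,0,0],[0,0,0.5,0,0,0],[-0.4,0,0.3,0,0,0],[-0.8,0,0,0,0,0],[-0.8,0,0,0,0,0],[-0.8,0,0,0,0,0],[-0.8,0,0,0,0,0],[-0.8,0,0,0,0,0],[-0.6,0,0,0,0,0],[0,0,0,0,0,0],[0,0,0,0,0,0]],
])

```text
clock: 24.98
tcp_pos: [0.4981, 0.1289, 0.176]
tool_rot: [-2.183, 0.094, 2.171]
wrist_force: [0.7, 0.3, -0.1]
width: -0.0003
```

Run:
```python
from h import *
t=np.radians(-5.); A=np.array([.5703,.1221]); plan(*A,.2,-95)
c=save("wrist","pics/w11.png"); g=c["color"].max(2).astype(int)
w=lambda u,v,z:proj(c,(*(A+np.array([[np.cos(t),-np.sin(t)],[np.sin(t),np.cos(t)]])@np.array([u,v])/1000),z))
print('px per mm',(w(-5,0,.036)-w(5,0,.036))/10)
for v in (-8,0,8): q=w(0,v,.036); x,y=q.round().astype(int); print('tail',q.round(1),g[y-9:y+10,x])
for v in (-24,24,-80+3): q=w(0,v,.043); x,y=q.round().astype(int); print('mouth',q.round(1),g[y-9:y+10,x])
q=w(0,-58,.036); x,y=q.round().astype(int); print('taken box tail',q.round(1),g[y-9:y+10,x])
# bystanders / cap: change against first pictures (side, top)
for n in ("side","top"):
    a=dict(np.load(f'pics/{n}0.npz'))["color"]; b=save(n,f'pics/{n}11.png')["color"]
    d=(cv2.absdiff(a,b).max(2)>70).astype(np.uint8); d=cv2.morphologyEx(d,cv2.MORPH_OPEN,np.ones((3,3)))
    k,_,st,ce=cv2.connectedComponentsWithStats(d); print(n,[(s[:5].tolist()) for s in st[1:]])
```

```text
t 24.98 tcp [0.4981 0.1289 0.176 ] psi -94.96 tilt [ 0.0052 -0.     -1.    ] w -0.0003 F [ 0.7  0.3 -0.1]
turn 0.0002 shift [-0.601  0.011 -1.813]
px per mm [-7.17993259e-04  1.20154612e+00]
tail [331.5  98.2] [242 246 251 250 249 250 251 240 218 243 242 241 241 241 241 241 241 240
 241]
tail [322.3  98.2] [241 247 250 249 249 250 251 239 219 244 242 241 241 240 240 240 240 246
 232]
tail [313.1  98.2] [243 247 250 250 249 250 251 239 220 242 240 239 240 240 240 240 240 242
 239]
mouth [350.5  98.3] [181 183 182 181 179 182 177 183 220 245 240 239 238 239 240 239 240 239
 239]
mouth [294.   98.2] [173 174 178 178 180 179 176 178 219 250 244 243 244 243 244 244 246 234
 165]
mouth [412.9  98.3] [174 176 177 176 178 177 175 178 213 241 237 236 237 236 236 237 236 236
 237]
taken box tail [389.1  98.2] [241 245 250 249 249 250 251 239 217 240 237 237 237 237 238 236 236 236
 236]
side [[173, 0, 66, 40, 1695], [264, 3, 36, 21, 411], [137, 10, 28, 12, 198], [245, 12, 14, 7, 75], [49, 21, 5, 8, 27], [243, 20, 16, 9, 95], [168, 25, 21, 10, 149], [237, 26, 5, 4, 19], [257, 26, 47, 33, 1065],
[... 217 characters left out ...]
 40], [2, 110, 8, 3, 24], [0, 114, 29, 44, 814], [118, 122, 5, 4, 19], [60, 137, 7, 6, 27], [32, 140, 24, 8, 116], [65, 145, 15, 18, 148], [313, 145, 9, 4, 34], [27, 149, 3, 3, 9], [31, 150, 35, 46, 784], [16, 152, 9, 8, 49], [309, 163, 7, 8, 44], [79, 170, 17, 17, 176], [307, 194, 3, 3, 9], [317, 201, 30, 4, 116], [303, 205, 12, 8, 78], [122, 258, 6, 5, 26], [287, 294, 37, 38, 844]]
top [[279, 182, 3, 4, 12], [232, 184, 58, 44, 1007], [284, 190, 3, 5, 15], [245, 201, 12, 10, 67], [377, 217, 26, 21, 327], [232, 223, 9, 14, 116], [275, 236, 11, 9, 90], [198, 242, 92, 158, 8018], [23, 313, 143, 87, 5065], [115, 338, 3, 3, 9], [323, 358, 3, 5, 15], [307, 374, 28, 17, 212], [334, 376, 7, 6, 33]]
```

Tail edge, mouth and the fixed box in the taken sleeve all fall on the same row (the predicted 98), so the box is flush. In the tray only the slide box's spot changed. The arm is clear, so I hand in.

```bash
python3 -c "
from station import *
print(job_done())"
```

```text
the job is handed in; nothing more can be done
None
```

The white slide box is fully home in the empty sleeve that fits (the +y one), and the job was handed in at about 25 s of the 67 s allowed. I laid it flat on the ledge in front of that sleeve and pressed the white sprayer's cap to its stop. I then let the cap come up and pushed the box in nose first with the fingers shut.

**Final checks:**
- **Flush:** in the last wrist picture the box's square end falls on the same pixel row as the sleeve mouth and the end of the box fixed in the taken sleeve (1.2 px per mm). The push ended against the stop at 12.5 N with no more travel.
- **Spray:** the cap went down about 8 mm from first contact, then the force rose to 14 N with no further movement. A later side view showed it at its original rows.
- **Bystanders:** comparing first and last pictures, only the box's old spot changed inside the tray. Changes elsewhere, including small ones at the cap, I took to be the arm and its shadows and did not check one by one.
- **Robot:** it stood clear of everything, with wrist force near zero.

**What disagreed:**
- **Finger tips:** they sit about 39 mm behind the reported TCP, not at it. My first grasp therefore closed above the box without touching it; I went lower and the second held.
- **Carried box:** it hung slightly nose-down in the grip, and lay flat after release.

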